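# Start the board tester and hold the controller's recessed reset switch

## Robot

A 7-joint arm with a two-finger parallel gripper is mounted at the origin on a cart in front of the work surface, level with it; the furniture and walls round the work are solid. World frame = base frame: x ahead of the robot, y to its left, z up, the work surface at z = 0. Lengths are in m, angles in rad, forces in N, time in s.
With the tool pointing down it reaches from about 0.425 to 0.95 m from the base axis. Payload 4.7 kg.
Tool frame: the origin (TCP) lies between the finger pads; the fingertips stand nose_length ahead of it and the grasp point (between the pads) lies 6 mm ahead of it (nose_length is the distance from the TCP to the fingertips, in m); z points along the fingers, y is the line along which they close (so a half turn about z gives the same grasp; the last joint's range is limited). The gripper opens to 87 mm and grips with 3 to 60 N. Pads are 19 mm wide; open, the fingers measure 117 mm over their backs; the gripper's body (75 mm by 190 mm) begins 51 mm behind the grasp point.
Start: joints at [1.297, 0.469, -0.049, 1.532, 0.024, 1.141, -0.082], TCP at [0.164, -0.655, 0.248] pointing down, gripper open.
Joint ranges: [-2.59, 2.59], [-0.33, 1.99], [-1.39, 1.29], [0.1, 2.45], [-1.04, 4.18], [0.21, 1.99], [-2.66, 2.66]. Speed limits (rad/s): [2.57, 2.57, 3.14, 3.14, 3.14, 3.14, 3.14].

## Interface

Orientations are given as a unit quaternion [w, x, y, z].
In Python, from rig import * gives the robot as it stands.
- The arm moves only by the tool drive_tool, never from a script. Its argument "plan" is a list of rows, each a list of 5 numbers: the opening, from 0 (shut) to 1 (fully open), then the shift along the tool's x, y, z in mm, then the turn about the tool's z in degrees. In form: [[jaw, tx, ty, tz, turn], ...]. A call has 1 to 12 rows; each row is the pose to reach, as a shift and turn from the pose commanded when the call began, along the tool's axes at that moment; what a row does not reach only later rows make up. A row lasts 1/12 s, in which the tool goes at most 41.7 mm and 7.16 degrees, less where a joint would pass 70% of its speed; a pose out of reach is approached as far as the arm can. A call with a gripper value outside its range is refused whole. The fingers move at their own pace and stop on an object; "newtons" is the grip in N (left out, the last holds). Time passes only in rows, so rows that repeat a pose let the fingers close. It gives the time, the measured TCP pose, the force, the opening and the grip force at its end, in the units of the state.
- get_obs(): the state, without advancing time (a new reading comes with each control period).
- camera(name): name is "side" or "top" or "wrist"; returns (picture, depth): 480x640x3 uint8, red, green, blue; 480x640 float32, m along the optical axis (not along the pixel's ray), 0 where there is no reading.
- get_calibration(name): a dict with "mtx" (3x3 intrinsics, pixels), "R" (3x3) and "t" (3): a world point X has camera coordinates R X + t. Camera axes: x right, y down, z forward; pixel columns grow to the right and rows downward; lengths in m; the calibration is good to about 2 mm. The wrist camera is an equidistant fisheye: a pixel r from the principal point sees the ray r / f radians off the axis. A picture is of the moment at which its call begins: read the wrist's pose just before it. get_calibration takes no time and is no camera call; for the wrist camera it gives the pose at the moment of the call.
- hand_in(): hands the job in; it is judged then, once.
The state is a dict: "t": time; "q": joint angles; "dq": joint speeds; "joint_efforts": joint torques, N m; "tool_pos": TCP position; "eef_rot": TCP orientation; "force": force on the tool from outside, world axes, zero at the start; "ft_torque": the same for the moment, N m; "gripper_width": finger opening in m; "finger_force": force on a finger pad.
Only numpy, scipy, OpenCV 4.12 (cv2) and the standard library are available. Lean on these libraries where they do the work, as an engineer would, in place of code of your own. Each camera call takes 0.05 s, during which the arm holds its last target. There are 200 camera calls.

## Task

The controller board in the grey test fixture needs a reset: press the fixture's green start button fully down and let it come up again, then take the teal screwdriver out of the wooden tool block, reach its blade down through the brass guide in the fixture's hold-down gate, and press the recessed white reset switch fully down. Keep it held down with the screwdriver for at least two seconds and finish while still holding it down - do not let go or pull back at the end. Do not push about the loose circuit board, the blue screw tin or the dark blue tray of brass inserts lying near.

Things in the scene. Friction and masses are not known exactly. Their poses are not given: they have to be found in the camera images.
- fixture: Grey board test fixture fixed to the bench, 190 mm (its x) by 150 mm (its y); origin at the centre of its underside, z up, x away from the control deck. Black deck with the start button, 35 mm high, on the -x half, towards the robot; on the +x half (x over -12 mm) an aluminium gate, top at 68 mm, its knobs to 74 mm, closed over a green board; the brass guide goes down through it.
- start_top (a point): Centre of the top of the green start button when it is up: a round cap, 28 mm across, in an aluminium ring of 44 mm, 52 mm above the bench, on the fixture's deck at fixture x -58 mm, y -38 mm; moves with the cap.
- start (a joint): Travel of the start button in m: 0 = up, 0.006 = fully down; spring, 1.5 N at the start of the travel to 5 N at the bottom; comes up by itself.
- port (a point): Centre of the mouth of the brass guide, 74 mm above the bench, at fixture x +40 mm, y +37 mm, in a red ring of 33 mm on the gate: a vertical round funnel, 20 mm wide at the mouth, narrowing within the top 6 mm to a straight bore 12 mm in diameter, 14 mm long. The reset switch lies in it, on its axis.
- reset_top (a point): Centre of the top of the white reset switch cap inside the guide: round, 10 mm across, 15.5 mm below the guide's mouth (58.5 mm above the bench) when up; moves with the cap.
- reset (a joint): Travel of the reset switch in m: 0 = up, 0.004 = fully down; spring, 1.2 N at the start of the travel to 4 N at the bottom; comes up by itself.
- tool_block: Wooden tool block fixed to the bench, 70 mm (its x) by 90 mm (its y), 46 mm high, origin at the centre of its underside; a row of steel driver bits stands up to 61 mm high along its -x edge. The screwdriver stands in a vertical round bore of 8 mm diameter at block x +6 mm, y 0.
- driver_mid (a point): Middle of the screwdriver standing upright, blade down, in the block; 146 mm long, this point 73 mm above its tip, 77 mm above the bench at the start; z along it to the handle's end. Teal handle 42 to 146 mm above the tip, 20 mm thick below, 28 to 31 mm at its thickest, 110 mm above the tip; steel shaft 6.2 mm thick. 60 to 120 g. Rests with the handle on the block; draw straight up.
- driver_tip (a point): Tip of the screwdriver's blade, on its axis, 73 mm below driver_mid.
- screw_tin: Blue round tin of screws, 70 mm across, 22 mm high, left of and behind the tool block; origin under its centre; a bystander.
- loose_board: Green circuit board with wires, 64 x 150 x 16 mm, on the right, under the hanging driver; origin under its middle; a bystander.
- insert_tray: Dark blue tray of brass inserts, 60 x 85 x 21 mm, to the right of the fixture; origin under its centre; a bystander.
- driver_orange_b: Orange electric screwdriver hanging over the bench to the right of the fixture, always in the same place: about 60 mm thick, from 170 mm above the bench up past 480 mm, with its lead going on up from there; origin on its axis at its lower end. Not part of the job: steer the arm round it, on the robot's side.
Not all that is in view belongs to the job. Several things look just like the part that bears driver_mid: the one meant starts nearest to the robot's base.

How it is judged:
By the outcome, as a careful person would: the job done as asked, in the order asked, and still so for the second after the job is handed in, while the arm keeps its last pose, push and grip.
It also fails if it takes over 61 s, if anything falls off the work surface, if the arm or the gripper's body presses on something with over 40 N, if the wrist force passes 120 N, or if a joint passes its speed limit or range.

## Working session

There is one attempt and no reset: what is moved stays moved. The work goes in short steps, Python scripts to look and compute and a tool call to move; the robot and the scene stay as the last step left them, time stands still between calls to the robot, and variables do not carry over. Pictures are saved under pics/ and viewed, at most 10 in all, crops included, and the job is handed in when it is done.

Besides the shell and the picture viewer there is one more tool, called after "Call:" by a JSON object that holds its "method" and its "body". drive_tool: Moves the arm, as the interface text tells. Its arguments: {"type":"object","properties":{"plan":{"type":"array","items":{"type":"array","items":{"type":"number"}}},"newtons":{"type":"number"}},"required":["plan"]}

```bash
mkdir -p pics; ls
python3 - <<'E'
from rig import *
import cv2,numpy as np
o=get_obs();print({k:np.round(v,3) for k,v in o.items()})
ims=[]
for n in("top","side"):
    p,d=camera(n);c=get_calibration(n)
    np.savez(f'pics/{n}0.npz',p=p,d=d,**c)
    cv2.imwrite(f'pics/{n}0.png',p[...,::-1]);print(n,c)
E
```

```text
pics
{'t': np.float64(0.0), 'q': array([ 1.297,  0.469, -0.049,  1.534,  0.024,  1.141, -0.082]), 'dq': array([ 0.   ,  0.   , -0.002,  0.001,  0.001,  0.001,  0.002]), 'joint_efforts': array([-0.0000e+00, -5.0798e+01, -8.1000e-02, -2.3615e+01, -6.1000e-02,
        3.8000e-02,  0.0000e+00]), 'tool_pos': array([ 0.163, -0.654,  0.246]), 'eef_rot': array([-0.001,  0.993,  0.122, -0.   ]), 'force': array([ 0.291, -0.408, -0.811]), 'ft_torque': array([ 0.01 ,  0.041, -0.011]), 'finger_force': np.float64(0.0), 'gripper_width': np.float64(0.087)}
top {'mtx': array([[580.45656031,   0.        , 317.79063743],
       [  0.        , 580.45656031, 243.88486478],
       [  0.        ,   0.        ,   1.        ]]), 'R': array([[ 0.0243704 , -0.99969038, -0.0050227 ],
       [-0.99296174, -0.02362327, -0.11605566],
       [ 0.11590107,  0.00781567, -0.99323001]]), 't': array([0.1265952 , 0.51020544, 1.75615935])}
side {'mtx': array([[548.46647305,   0.        , 328.01953099],
       [  0.        , 548.46647305, 230.1245423 ],
       [  0.        ,   0.        ,   1.        ]]), 'R': array([[-0.99976138, -0.02035209, -0.00793609],
       [-0.0059765 ,  0.60427204, -0.79675566],
       [ 0.0210112 , -0.79651811, -0.60424948]]), 't': array([0.48971461, 0.00618253, 1.60366863])}
```

View pics/top0.png

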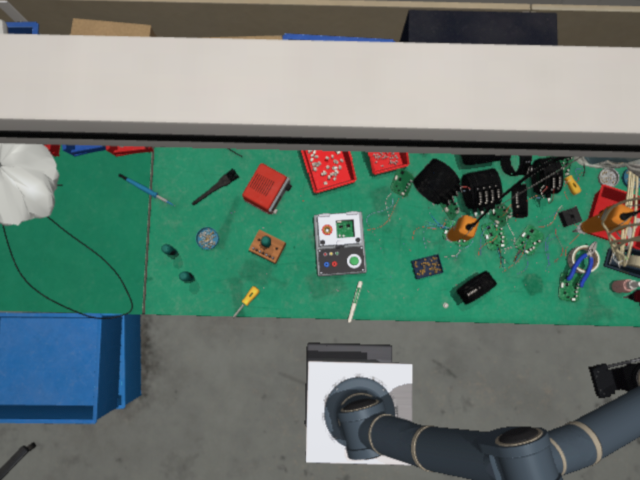

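View pics/side0.png

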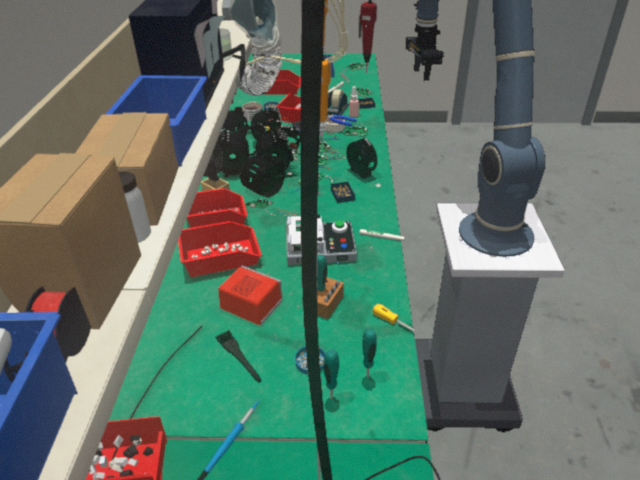

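The top view shows the fixture at (341,243), with its green button near (354,262) and red guide ring near (327,230). Candidates for the screwdriver are the teal handles at (265,240) in the wooden block, (169,250) and (186,277). The one in the block is nearest to the base at about (360,412), so I choose it. The orange driver hangs at (463,228), the tray is at (426,266) and the tin at (207,238).

```bash
cat > h.py <<'E'
import numpy as np,cv2
def ray(c,u,v,z):
    "pixel -> world point on plane z (pinhole)"
    R,t,K=c['R'],c['t'],c['mtx']
    d=R.T@np.linalg.solve(K,[u,v,1.]); o=-R.T@t
    return o+d*(z-o[2])/d[2]
def proj(c,X):
    p=c['mtx']@(c['R']@np.asarray(X)+c['t']);return p[:2]/p[2]
def blobs(p,lo,hi,roi,amin=5):
    hsv=cv2.cvtColor(np.ascontiguousarray(p),cv2.COLOR_RGB2HSV)
    m=cv2.inRange(hsv,np.array(lo),np.array(hi));k=np.zeros_like(m);x0,y0,x1,y1=roi;k[y0:y1,x0:x1]=m[y0:y1,x0:x1]
    n,l,s,c=cv2.connectedComponentsWithStats(k)
    return [(s[i,4],np.round(c[i],1),s[i,:4]) for i in range(1,n) if s[i,4]>=amin]
E
python3 - <<'E'
from h import *
d=np.load('pics/top0.npz');p=d['p'];D=d['d']
for n,lo,hi,roi in [('btn',(45,90,60),(85,255,255),(340,248,370,275)),('ring',(0,120,80),(8,255,255),(315,215,345,240)),('teal',(78,90,20),(98,255,200),(250,225,285,262)),('orange',(8,150,120),(20,255,255),(445,210,480,250)),('wood',(8,60,60),(25,200,255),(245,225,290,270))]:
    for a,c,s in blobs(p,lo,hi,roi,15): 
        z={'btn':.052,'ring':.072,'teal':.14,'orange':.3,'wood':.046}[n]
        print(n,a,c,s,np.round(ray(d,*c,z),3))
cr=p[190:290,190:510];cv2.imwrite('pics/crop0.png',cv2.resize(cr,(800,250),interpolation=cv2.INTER_CUBIC)[...,::-1])
cr=cv2.resize(p[205:285,240:375],(800,474),interpolation=cv2.INTER_CUBIC);cv2.imwrite('pics/crop1.png',cr[...,::-1])
# heights from depth around orange driver
R,t,K=d['R'],d['t'],d['mtx']
v,u=np.mgrid[140:300,150:560];z=D[140:300,150:560]
P=np.stack([(u-K[0,2])/K[0,0]*z,(v-K[1,2])/K[1,1]*z,z],-1)@R+(-R.T@t)
hi=(P[...,2]>.17)&(z>0)&(P[...,0]<.75)&(u>400)
q=P[hi];print(len(q))
for a in np.arange(.15,.9,.1):
    s=q[(q[:,2]>a)&(q[:,2]<a+.1)]
    if len(s):print(round(a,2),len(s),s.min(0).round(3),s.max(0).round(3))
E
```

```text
btn 135 [365.4 262.7] [346 248  24  27] [ 0.451 -0.007  0.052]
btn 48 [353.7 260.5] [350 257   8   8] [0.456 0.029 0.052]
ring 18 [327.7 230.1] [323 225   9  10] [0.545 0.11  0.072]
teal 322 [268.7 230.2] [250 225  35  18] [0.531 0.281 0.14 ]
teal 66 [265.6 241.3] [262 237   8  10] [0.498 0.289 0.14 ]
teal 45 [282.2 257. ] [279 250   6  12] [0.454 0.24  0.14 ]
teal 86 [256.1 258.5] [250 253  19   9] [0.448 0.315 0.14 ]
orange 239 [467.4 225.7] [459 215  19  22] [ 0.533 -0.253  0.3  ]
wood 603 [267.  246.8] [249 230  36  33] [0.493 0.293 0.046]
3325
0.15 15 [ 0.498 -0.223  0.172] [ 0.521 -0.208  0.25 ]
0.25 88 [ 0.493 -0.228  0.25 ] [ 0.528 -0.202  0.35 ]
0.35 446 [ 0.485 -0.247  0.351] [ 0.541 -0.195  0.449]
0.45 63 [ 0.496 -0.229  0.451] [ 0.531 -0.214  0.547]
0.55 52 [ 0.511 -0.227  0.553] [ 0.522 -0.208  0.65 ]
0.65 69 [ 0.516 -0.227  0.653] [ 0.525 -0.203  0.749]
0.75 84 [ 0.518 -0.227  0.751] [ 0.524 -0.194  0.848]
0.85 114 [ 0.514 -0.228  0.852] [ 0.522 -0.185  0.949]
```

View pics/crop1.png

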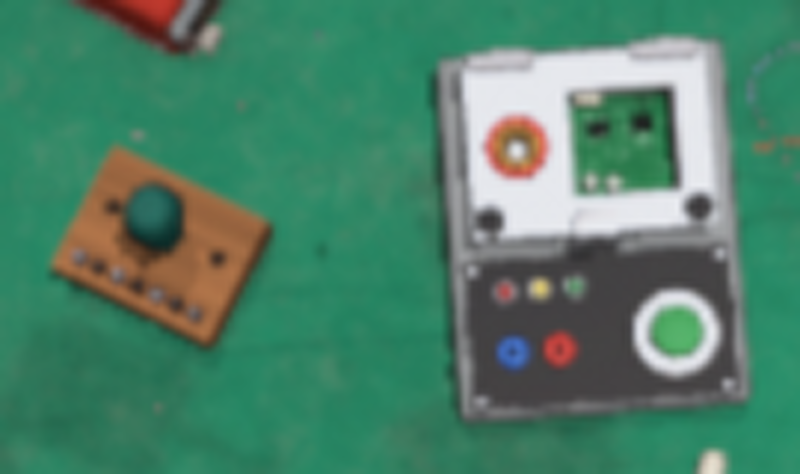

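The crop confirms it: a teal handle end at crop (155,215) standing in the wooden block with its row of bits. The fixture shows the green button at (678,330) and the red ring with the brass guide at (516,148).

```bash
cat >> h.py <<'E'
from scipy.spatial.transform import Rotation
def toolR(o): w,x,y,z=o['eef_rot'];return Rotation.from_quat([x,y,z,w]).as_matrix()
def shift(o,target): return np.round(toolR(o).T@(np.asarray(target)-o['tool_pos'])*1000,1)
E
python3 - <<'E'
import rig;from rig import *;from h import *
print([ (n,getattr(rig,n)) if not callable(getattr(rig,n)) else n for n in dir(rig) if not n.startswith('_') and n not in('np',)])
o=get_obs();print(toolR(o).round(3),o['t'])
for w in [(.27,-.42,.246),(.365,-.24,.246),(.40,-.12,.246),(.456,.029,.20)]:print(w,shift(o,w))
E
```

```text
['Unreachable', 'camera', 'get_calibration', 'get_obs', 'hand_in', ('nose_length', 0.025)]
[[ 0.97   0.242 -0.   ]
 [ 0.242 -0.97   0.002]
 [-0.    -0.002 -1.   ]] 0.1
(0.27, -0.42, 0.246) [ 160.2 -201.6    1. ]
(0.365, -0.24, 0.246) [ 296.  -353.2    1.2]
(0.4, -0.12, 0.246) [ 359.  -461.1    1.4]
(0.456, 0.029, 0.2) [ 449.5 -592.1   47.6]
```

Call:
{"method": "drive_tool", "body": {"plan": [[0,18,-22,0,0],[0,36,-45,0,0],[0,54,-67,0,0],[0,72,-90,0,0],[0,90,-112,0,0],[0,108,-134,0,0],[0,126,-157,0,0],[0,143,-180,0,0],[0,160,-202,0,0],[0,178,-222,0,0],[0,196,-243,0,0],[0,196,-243,0,0]]}}

```text
t: 1.1
tool_pos: [0.2975, -0.3664, 0.2474]
eef_rot: [-0.001, 0.992, 0.126, 0.0]
force: [0.1, -0.2, -0.2]
gripper_width: 0.015
finger_force: 0.0
```

Call:
{"method": "drive_tool", "body": {"plan": [[0,22,-24,0,0],[0,44,-48,0,0],[0,66,-72,0,0],[0,88,-97,0,0],[0,100,-115,0,0],[0,116,-140,0,0],[0,132,-166,0,0],[0,148,-192,0,0],[0,163,-218,0,0],[0,180,-243,0,0],[0,197,-268,0,0],[0,214,-293,0,0]]}}

```text
t: 2.1
tool_pos: [0.4316, -0.0345, 0.2475]
eef_rot: [0.0, 0.993, 0.122, -0.0]
force: [0.8, -0.4, 0.6]
gripper_width: 0.0004
finger_force: 0.0
```

Call:
{"method": "drive_tool", "body": {"plan": [[0,18,-26,20,0],[0,36,-52,40,0],[0,36,-52,70,0],[0,36,-52,90,0],[0,36,-52,90,0]]}}

```text
t: 2.52
tool_pos: [0.4508, 0.0235, 0.1538]
eef_rot: [-0.001, 0.992, 0.123, -0.004]
force: [0.1, -0.5, 0.2]
gripper_width: 0.0004
finger_force: 0.0
```

```bash
cat >> h.py <<'E'
def rayw(c,u,v,z):
    K=c['mtx'];a=np.array([(u-K[0,2])/K[0,0],(v-K[1,2])/K[1,1]]);r=np.linalg.norm(a)
    d=np.r_[a/r*np.sin(r),np.cos(r)];d=c['R'].T@d;o=-c['R'].T@c['t'];return o+d*(z-o[2])/d[2]
def projw(c,X):
    p=c['R']@np.asarray(X)+c['t'];h=np.hypot(p[0],p[1]);th=np.arctan2(h,p[2]);K=c['mtx']
    return np.array([K[0,2]+K[0,0]*th*p[0]/h,K[1,2]+K[1,1]*th*p[1]/h])
E
python3 - <<'E'
from rig import *;from h import *
o=get_obs();c=get_calibration('wrist');p,d=camera('wrist');np.savez('pics/w1.npz',p=p,d=d,**c);cv2.imwrite('pics/w1.png',p[...,::-1])
print(o['tool_pos'],o['force'],c['mtx'][0],(-c['R'].T@c['t']).round(3))
for n,X in dict(start=(.456,.029,.052),port=(.545,.110,.074),drv=(.498,.289,.15)).items():print(n,projw(c,X).round(0))
E
```

```text
[0.45084288 0.02353457 0.15378223] [ 0.08323221 -0.53056782  0.18145462] [371.64829954   0.         315.13955355] [0.521 0.04  0.289]
start [307. 240.]
port [209.  75.]
drv [-84. 120.]
```

View pics/w1.png

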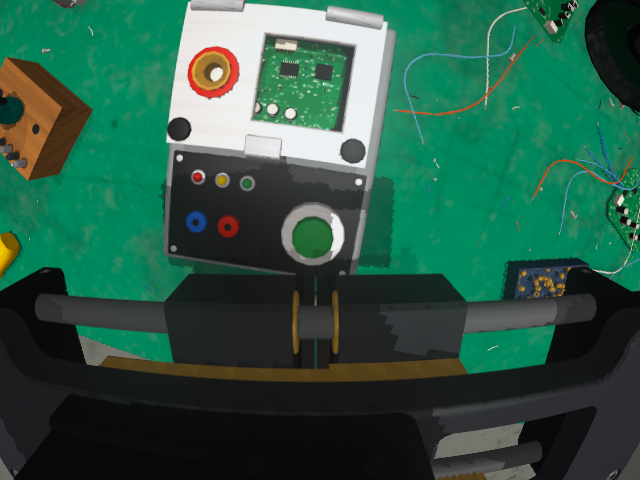

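The wrist view shows the green cap at about (313,237) and the red ring at about (213,72). I'll refine both positions from it.

Run:
```python
from rig import *;from h import *
d=np.load('pics/w1.npz');p=d['p'];o=get_obs()
for a,c,s in blobs(p,(45,90,40),(80,255,255),(285,210,342,262),100): S=rayw(d,*c,.052);print('btn',a,c,s,S.round(4),shift(o,[S[0],S[1],.052+.025]))
hsv=cv2.cvtColor(p,cv2.COLOR_RGB2HSV);m=(cv2.inRange(hsv,(0,150,100),(6,255,255))|cv2.inRange(hsv,(172,150,100),(180,255,255)));m[:, :180]=0;m[:,250:]=0;m[:35]=0;m[110:]=0
e=cv2.minEnclosingCircle(cv2.findNonZero(m));P=rayw(d,*e[0],.070);print('ring',e,P.round(4))
v=(P-S)[:2];print('len',np.hypot(*v),'yaw',np.degrees(np.arctan2(v[1],v[0])-np.arctan2(75,98)))
```

```text
btn 1320 [312.2 237.1] [293 217  40  41] [0.4587 0.0263 0.052 ] [ 7.3 -1.1 78.8]
ring ((212.5, 71.5), 26.50481605529785) [0.548  0.1096 0.07  ]
len 0.12210619993942999 yaw 5.59759335945187
```

Call:
{"method": "drive_tool", "body": {"plan": [[0,6,-2,25,0],[0,6,-2,50,0],[0,6,-2,68,0],[0,6,-2,74,0],[0,6,-2,79,0],[0,6,-2,82,0],[0,6,-2,82,0],[0,6,-2,82,0]]}}

```text
t: 3.23
tool_pos: [0.4596, 0.0266, 0.0766]
eef_rot: [0.001, 0.993, 0.122, 0.001]
force: [-2.8, -1.6, 3.8]
gripper_width: 0.0005
finger_force: 2.0
```

Call:
{"method": "drive_tool", "body": {"plan": [[0,0,0,2,0],[0,0,0,4,0],[0,0,0,6,0],[0,0,0,6,0]]}}

```text
t: 3.57
tool_pos: [0.46, 0.0267, 0.0745]
eef_rot: [0.003, 0.993, 0.122, 0.0]
force: [-14.7, -3.9, 51.6]
gripper_width: 0.0006
finger_force: 25.8
```

Force jumped to 52 N at only 2.5 mm of travel, so the shut fingers (about 30 mm wide) are catching the ring. I'll back off and press with a single finger.

Call:
{"method": "drive_tool", "body": {"plan": [[0,0,0,-10,0],[0,0,0,-30,0],[0.46,0,20,-50,0],[0.46,0,27,-50,0],[0.46,0,27,-50,0],[0.46,0,27,-50,0]]}}

```text
t: 4.07
tool_pos: [0.4657, 0.0007, 0.1193]
eef_rot: [-0.0, 0.993, 0.121, 0.0]
force: [-1.7, 0.8, 0.0]
gripper_width: 0.0195
finger_force: 0.0
```

Run:
```python
from rig import *;from h import *
o=get_obs();c=get_calibration('wrist');p,D=camera('wrist');np.savez('pics/w2.npz',p=p,d=D,**c)
R=toolR(o);T=o['tool_pos'];w=o['gripper_width'];print(T,w,o['force'],o['t'])
for s in(-1,1):
  for x in (-10,10):
   for yy in (w/2*1000,w/2*1000+15): print(s,x,yy,projw(c,T+R@np.array([x,s*yy,25])/1000).round(0))
for a,cc,s in blobs(p,(45,90,40),(80,255,255),(180,150,420,300),100): S=rayw(c,*cc,.052);print('btn',a,cc,s,S.round(4),shift(o,[S[0],S[1],.052+.025]))
cv2.imwrite('pics/w2.png',cv2.resize(p[120:360,160:480],(800,600))[...,::-1])
```

```text
[0.46570826 0.00070917 0.11934593] 0.01950347491386142 [-1.65150453  0.81180434  0.02020102] 4.0667
-1 -10 9.75173745693071 [292. 316.]
-1 -10 24.751737456930712 [261. 315.]
-1 10 9.75173745693071 [291. 277.]
-1 10 24.751737456930712 [259. 277.]
1 -10 9.75173745693071 [333. 316.]
1 -10 24.751737456930712 [363. 315.]
1 10 9.75173745693071 [333. 277.]
1 10 24.751737456930712 [365. 277.]
btn 5147 [366.7 206.3] [323 150  97 150] [ 0.5078 -0.0199  0.052 ] [35.9 30.2 42.4]
btn 126 [411.  235.4] [403 227  17  21] [ 0.498  -0.0497  0.052 ] [19.2 56.7 42.3]
btn 1378 [267.3 265. ] [245 245  46  47] [0.4607 0.0267 0.052 ] [  1.4 -26.4  42.3]
btn 123 [413.2 260.9] [406 251  14  20] [ 0.4836 -0.0559  0.052 ] [ 3.7 59.2 42.3]
```

View pics/w2.png

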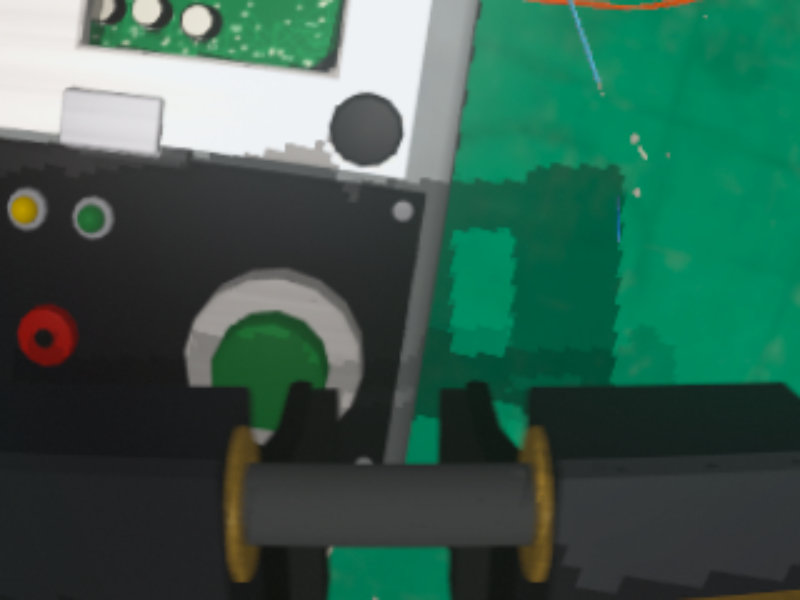

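Fingers are still opening. The cap centre is at crop (269,368), and the left finger will line up with it once the opening reaches 40 mm.

Call:
{"method": "drive_tool", "body": {"plan": [[0.46,0,0,15,0],[0.46,0,0,30,0],[0.46,0,0,36,0],[0.46,0,0,40,0],[0.46,0,0,43,0],[0.46,0,0,45,0],[0.46,0,0,45,0]]}}

```text
t: 4.7
tool_pos: [0.4645, 0.001, 0.0753]
eef_rot: [0.001, 0.992, 0.122, -0.002]
force: [-5.9, -1.0, 11.5]
gripper_width: 0.04
finger_force: 5.5
```

Call:
{"method": "drive_tool", "body": {"plan": [[0.46,0,0,0,0],[0.46,0,0,0,0],[0.46,0,0,0,0]]}}

```text
t: 4.95
tool_pos: [0.4645, 0.001, 0.0753]
eef_rot: [0.001, 0.992, 0.122, -0.001]
force: [-5.0, -1.2, 10.9]
gripper_width: 0.04
finger_force: 5.3
```

Call:
{"method": "drive_tool", "body": {"plan": [[0.46,0,0,1,0],[0.46,0,0,2,0],[0.46,0,0,2,0],[0.46,0,0,2,0]]}}

```text
t: 5.28
tool_pos: [0.4646, 0.001, 0.0749]
eef_rot: [0.001, 0.992, 0.122, -0.001]
force: [-10.3, -2.0, 29.3]
gripper_width: 0.04
finger_force: 14.3
```

Run:
```python
from rig import *;from h import *
o=get_obs();F=o['force'];M=o['ft_torque'];print(F,M)
R=toolR(o);f=R.T@F;m=R.T@M;print('tool f',f,'m',m)
# r on plane z=25mm in tool: m=r x f
z=.025
# m_x = y fz - z fy ; m_y = z fx - x fz
print('contact xy mm', (z*f[0]-m[1])/f[2]*1e3,(m[0]+z*f[1])/f[2]*1e3)
d=np.load('pics/w1.npz');D=d['d'];c=d
from h import rayw
# heights from the wrist depth: ring, cap, deck
for n,(u,v) in dict(cap=(313,237),ringL=(289,232),ringR=(338,240),ringT=(313,209),deck=(265,205),gate=(240,140)).items():
    s=np.median(D[v-1:v+2,u-1:u+2]);K=c['mtx'];a=np.array([(u-K[0,2])/K[0,0],(v-K[1,2])/K[1,1]]);r=np.linalg.norm(a)
    q=np.r_[a/r*np.tan(r),1]*s;print(n,s,(c['R'].T@(q-c['t'])).round(4))
```

```text
[-10.29063616  -2.01257841  29.25273227] [0.17404181 2.71857638 0.28364106]
tool f [-10.55684908  -0.48722634 -29.22303129] m [ 0.82897206 -2.59406178 -0.29163178]
contact xy mm -79.7364426136398 -27.95026278695666
cap 0.24267541 [0.4597 0.026  0.0548]
ringL 0.25185567 [0.4565 0.0421 0.045 ]
ringR 0.25377506 [0.4591 0.0083 0.0446]
ringT 0.24756794 [0.4759 0.0301 0.0451]
deck 0.25840914 [0.4685 0.063  0.0336]
gate 0.21476285 [0.5106 0.0838 0.0663]
```

Run:
```python
from rig import *;from h import *
c=get_calibration('wrist');p,D=camera('wrist');np.savez('pics/w3.npz',p=p,d=D,**c)
K=c['mtx']
def pts(d,m,c):
    v,u=np.nonzero(m);a=np.stack([(u-K[0,2])/K[0,0],(v-K[1,2])/K[1,1]],1);r=np.linalg.norm(a,axis=1)
    q=np.c_[a*(np.tan(r)/r)[:,None],np.ones(len(r))]*d[v,u][:,None];return (q-c['t'])@c['R'],u,v
for f in('w1','w2','w3'):
    d=np.load(f'pics/{f}.npz');hsv=cv2.cvtColor(d['p'],cv2.COLOR_RGB2HSV);m=cv2.inRange(hsv,(45,90,30),(80,255,255))>0
    X,u,v=pts(d['d'],d['d']>0,d)
    col=m[v,u];r=np.hypot(X[:,0]-.459,X[:,1]-.0265)
    cap=X[(r<.012)&col&(X[:,2]<.07)];ring=X[(r>.016)&(r<.021)&(X[:,2]<.06)&~col];deck=X[(r>.025)&(r<.04)&(X[:,2]<.05)&(X[:,2]>.02)&~col]
    print(f,len(cap),np.percentile(cap[:,2],[10,50,90]).round(4),len(ring),np.percentile(ring[:,2],[10,50,90]).round(4),len(deck),np.median(deck[:,2]).round(4))
cv2.imwrite('pics/w3.png',cv2.resize(p[160:340,180:420],(800,600))[...,::-1])
```

```text
w1 1032 [0.0538 0.0547 0.0556] 1252 [0.0428 0.0446 0.0455] 5226 0.0336
w2 1039 [0.0537 0.0547 0.0555] 1243 [0.0384 0.0445 0.0454] 5179 0.0336
w3 597 [0.0473 0.0482 0.0492] 1768 [0.0374 0.0444 0.0453] 6148 0.0336
```

View pics/w3.png

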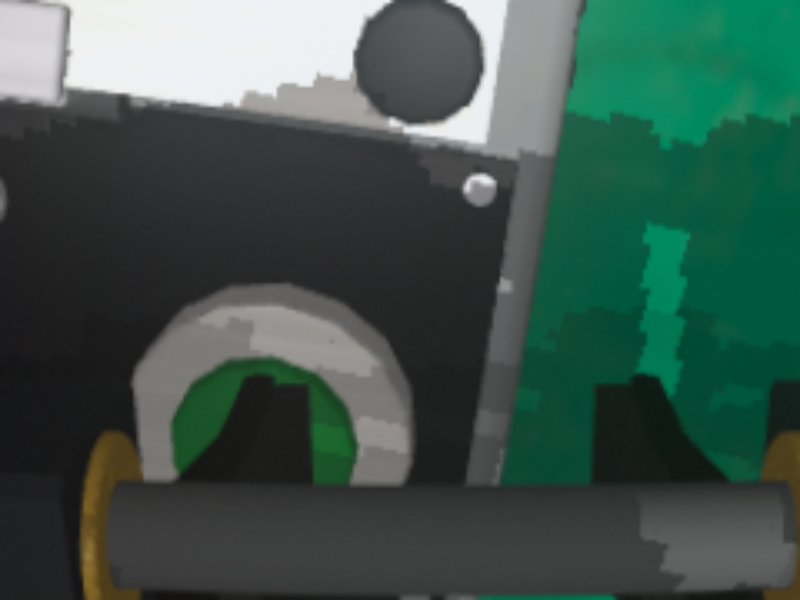

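The finger is on the cap, at crop (270,430). The cap dropped about 6.5 mm in depth (54.7 to 48.2 mm) and sits against a stiff stop, so it is fully down. Next I let it up and go to the screwdriver.

Call:
{"method": "drive_tool", "body": {"plan": [[0.46,0,0,-10,0],[0.46,0,0,-30,0],[0.46,0,0,-65,0],[1,0,0,-100,0],[1,0,0,-135,0],[1,0,-40,-155,0],[1,0,-80,-155,0],[1,0,-120,-155,0],[1,0,-160,-155,0],[1,0,-190,-155,0],[1,0,-190,-155,0],[1,0,-190,-155,0]]}}

```text
t: 6.33
tool_pos: [0.4191, 0.1873, 0.228]
eef_rot: [-0.0, 0.992, 0.125, 0.001]
force: [0.3, 0.1, 0.1]
gripper_width: 0.0857
finger_force: 0.0
```

Run:
```python
from rig import *;from h import *
o=get_obs();c=get_calibration('wrist');p,D=camera('wrist');np.savez('pics/w4.npz',p=p,d=D,**c);print(o['tool_pos'],o['gripper_width'],o['t'])
K=c['mtx'];hsv=cv2.cvtColor(p,cv2.COLOR_RGB2HSV)
v,u=np.nonzero(D>0);a=np.stack([(u-K[0,2])/K[0,0],(v-K[1,2])/K[1,1]],1);r=np.linalg.norm(a,axis=1)
X=(np.c_[a*(np.tan(r)/r)[:,None],np.ones(len(r))]*D[v,u][:,None]-c['t'])@c['R']
m=cv2.inRange(hsv,(80,90,15),(100,255,200))[v,u]>0
m&=(np.hypot(X[:,0]-.5,X[:,1]-.29)<.05)
q=X[m&(X[:,2]>.10)];print(len(q),q.min(0).round(3),q.max(0).round(3),np.median(q,0).round(4))
t=X[m&(X[:,2]>q[:,2].max()-.006)];print('top',len(t),t.mean(0).round(4), projw(c,[.498,.289,.15]))
b=X[m&(X[:,2]>.1)];print('u,v',u[m&(X[:,2]>.1)].mean(),v[m&(X[:,2]>.1)].mean())
cen=t.mean(0);print('shift',shift(o,[cen[0],cen[1],.12]))
tp=np.load('pics/top0.npz');print('topcam', [ray(tp,265.6,241.3,z).round(4) for z in(.12,.14,.15)])
btn=X[(np.hypot(X[:,0]-.459,X[:,1]-.0265)<.012)];print('cap z',np.median(btn[:,2]) if len(btn) else None)
cv2.imwrite('pics/w4.png',p[...,::-1])
```

```text
[0.41914016 0.18732961 0.22797301] 0.08567967317831277 6.3333
1986 [0.487 0.274 0.1  ] [0.517 0.301 0.151] [0.5016 0.2825 0.1431]
top 868 [0.5025 0.2883 0.1481] [179.34855531  96.59472265]
u,v 194.8595166163142 94.38670694864048
shift [105.6 -77.2 108.2]
topcam [array([0.5005, 0.2909, 0.12  ]), array([0.4981, 0.2889, 0.14  ]), array([0.4969, 0.2879, 0.15  ])]
cap z 0.054773192677744054
```

View pics/w4.png

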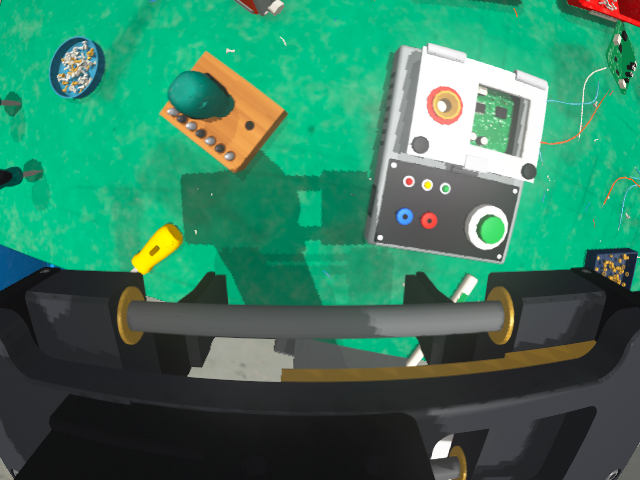

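The start button is up again. The teal handle is at (195,94) in the wooden block, with its top at about (0.502, 0.288).

Call:
{"method": "drive_tool", "body": {"plan": [[1,28,-20,0,0],[1,55,-40,0,0],[1,80,-58,0,0],[1,105,-77,0,0],[1,105,-77,10,0],[1,105,-77,40,0],[1,105,-77,70,0],[1,105,-77,95,0],[1,105,-77,106,0],[1,105,-77,106,0],[1,105,-77,106,0]]}}

```text
t: 7.3
tool_pos: [0.5035, 0.2846, 0.1217]
eef_rot: [0.0, 0.993, 0.121, 0.0]
force: [-0.7, 0.1, 1.2]
gripper_width: 0.0871
finger_force: 0.0
```

Call:
{"method": "drive_tool", "body": {"plan": [[0.3,0,0,0,0],[0.3,0,0,0,0],[0.3,0,0,0,0],[0.3,0,0,0,0],[0.2,0,0,0,0],[0,0,0,0,0],[0,0,0,0,0],[0,0,0,0,0],[0,0,0,0,0]], "newtons": 40}}

```text
t: 8.05
tool_pos: [0.5028, 0.2855, 0.1215]
eef_rot: [-0.0, 0.993, 0.122, -0.0]
force: [-0.0, 0.8, 1.0]
gripper_width: 0.0353
finger_force: 0.2
```

Call:
{"method": "drive_tool", "body": {"plan": [[0,0,0,0,0],[0,0,0,0,0],[0,0,0,0,0],[0,0,0,0,0],[0,0,0,0,0]], "newtons": 40}}

```text
t: 8.47
tool_pos: [0.5026, 0.2864, 0.1217]
eef_rot: [-0.001, 0.992, 0.122, 0.0]
force: [-1.4, 2.7, 0.6]
gripper_width: 0.0288
finger_force: 40.1
```

Call:
{"method": "drive_tool", "body": {"plan": [[0,0,0,-10,0],[0,0,0,-25,0],[0,0,0,-45,0],[0,0,0,-70,0],[0,0,0,-95,0],[0,0,0,-115,0],[0,0,0,-120,0],[0,0,0,-120,0]]}}

```text
t: 9.13
tool_pos: [0.5038, 0.2846, 0.2432]
eef_rot: [0.001, 0.993, 0.121, 0.002]
force: [-0.8, -0.9, -1.8]
gripper_width: 0.0291
finger_force: 40.2
```

Run:
```python
from rig import *;from h import *
o=get_obs();print(o['tool_pos'],o['gripper_width'],o['finger_force'],o['force'])
c=get_calibration('wrist');p,D=camera('wrist');np.savez('pics/w5.npz',p=p,d=D,**c)
hsv=cv2.cvtColor(p,cv2.COLOR_RGB2HSV);e0=projw(c,[.547,.110,.072]);print(e0)
m=(cv2.inRange(hsv,(0,150,90),(7,255,255))|cv2.inRange(hsv,(172,150,90),(180,255,255)));k=np.zeros_like(m);x,y=e0.astype(int);k[max(0,y-22):y+22,x-22:x+22]=1;m*=k
e=cv2.minEnclosingCircle(cv2.findNonZero(m));P=rayw(c,*e[0],.070);print('ring',e,P.round(4),'dist',shift(o,[P[0],P[1],o['tool_pos'][2]]))
print('tip proj',projw(c,o['tool_pos']+toolR(o)@[0,0,.116]))
cv2.imwrite('pics/w5.png',p[...,::-1])
```

```text
[0.50380465 0.28462948 0.2431897 ] 0.029062028715215262 40.21221706037977 [-0.76875399 -0.85163934 -1.79306445]
[506.14230139 228.71627173]
ring ((503.3655090332031, 226.3362579345703), 16.021318435668945) [0.5482 0.1126 0.07  ] dist [  1.6 177.6   0.2]
tip proj [313.13747274 244.64241689]
```

View pics/w5.png

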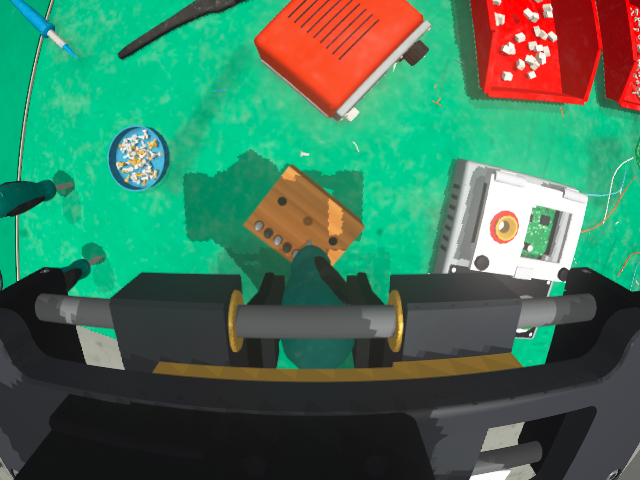

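The driver hangs from the gripper, its handle at (318,300), and the block's bore at (308,220) is empty. The port's red ring is at (503,226). I move above it.

Call:
{"method": "drive_tool", "body": {"plan": [[0,0,15,0,0],[0,0,35,0,0],[0,1,60,0,0],[0,1,85,0,0],[0,1,110,0,0],[0,1,135,0,0],[0,1,155,0,0],[0,1,170,0,0],[0,1,176,10,0],[0,1,176,22,0],[0,1,176,22,0],[0,1,176,22,0]]}}

```text
t: 10.18
tool_pos: [0.5449, 0.116, 0.2176]
eef_rot: [-0.0, 0.992, 0.123, -0.002]
force: [-0.6, 0.3, -0.9]
gripper_width: 0.0289
finger_force: 40.2
```

Run:
```python
from rig import *;from h import *
o=get_obs();print(o['tool_pos'],o['gripper_width'],o['finger_force'],o['force'],o['t'])
for n in('wrist','top','side'):
    c=get_calibration(n);p,D=camera(n);np.savez(f'pics/{n}6.npz',p=p,d=D,**c)
    f=projw if n=='wrist' else proj
    T=o['tool_pos'];R=toolR(o)
    print(n,'tip',f(c,T+R@[0,0,.116]).round(1),'handle low',f(c,T+R@[0,0,.074]).round(1),'port',f(c,[.5475,.111,.074]).round(1))
    if n=='wrist':
        hsv=cv2.cvtColor(p,cv2.COLOR_RGB2HSV);m=cv2.inRange(hsv,(0,150,90),(7,255,255))|cv2.inRange(hsv,(172,150,90),(180,255,255));e0=f(c,[.5475,.111,.072]).astype(int);k=np.zeros_like(m);k[e0[1]-45:e0[1]+45,e0[0]-45:e0[0]+45]=1;m*=k;pt=cv2.findNonZero(m);print(len(pt),cv2.boundingRect(m),cv2.minEnclosingCircle(pt))
        a=cv2.resize(p[180:300,240:400],(400,300),interpolation=cv2.INTER_CUBIC)
    if n=='side': b=cv2.resize(p[170:260,270:390],(400,300),interpolation=cv2.INTER_CUBIC)
cv2.imwrite('pics/w6.png',np.hstack([a,b])[...,::-1])
```

```text
[0.54489674 0.11598485 0.21758261] 0.028928458884798412 40.21261351010253 [-0.57938871  0.30412173 -0.9352166 ] 10.1833
wrist tip [313.1 244.6] handle low [312.7 263.7] port [320.5 232.6]
397 (302, 211, 40, 38) ((321.4741516113281, 230.0238494873047), 19.795896530151367)
top tip [325.7 228.7] handle low [325.8 226.6] port [327.3 229. ]
side tip [306.3 227.2] handle low [305.8 214.3] port [305.6 234.2]
```

View pics/w6.png

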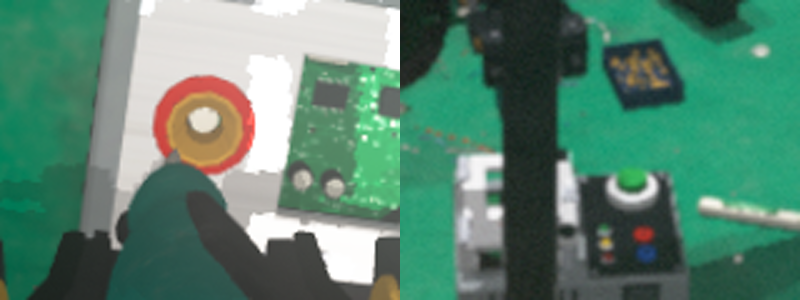

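In the wrist crop the blade tip is at (175,153), which is image (310,241), and the ring centre is at (204,125), image (321.7,230). I work out the offset.

Run:
```python
from rig import *;from h import *
o=get_obs();c=np.load('pics/wrist6.npz');t=rayw(c,310,241.2,.101);P=rayw(c,321.7,230,.072);g=rayw(c,321.7,228.5,.060)
print(t.round(4),P.round(4),g.round(4));d=P-t;d[2]=0;print('move',(toolR(o).T@d*1000).round(1), c['mtx'][:2,2])
```

```text
[0.5462 0.1187 0.101 ] [0.5493 0.1105 0.072 ] [0.5477 0.1098 0.06  ]
move [ 1.   8.7 -0. ] [315.13955355 239.23811631]
```

Call:
{"method": "drive_tool", "body": {"plan": [[0,1,3,0,0],[0,1,6,0,0],[0,1,7,0,0],[0,1,7,0,0],[0,1,7,0,0],[0,1,7,0,0]]}}

```text
t: 10.83
tool_pos: [0.5492, 0.1084, 0.2197]
eef_rot: [0.0, 0.993, 0.122, 0.0]
force: [-0.2, 0.4, -0.6]
gripper_width: 0.0288
finger_force: 40.2
```

Run:
```python
from rig import *;from h import *
o=get_obs();print(o['tool_pos'],'need',shift(o,[.548,.1078,o['tool_pos'][2]]))
c=get_calibration('wrist');p,D=camera('wrist');np.savez('pics/w7.npz',p=p,d=D,**c)
hsv=cv2.cvtColor(p,cv2.COLOR_RGB2HSV);m=cv2.inRange(hsv,(0,150,90),(7,255,255))|cv2.inRange(hsv,(172,150,90),(180,255,255));k=np.zeros_like(m);k[190:275,270:360]=1;m*=k;print(cv2.boundingRect(m))
cv2.imwrite('pics/w7.png',cv2.resize(p[200:290,260:380],(800,600),interpolation=cv2.INTER_CUBIC)[...,::-1])
```

```text
[0.54918168 0.108352   0.21966398] need [-1.3  0.2 -0. ]
(291, 215, 40, 34)
```

View pics/w7.png

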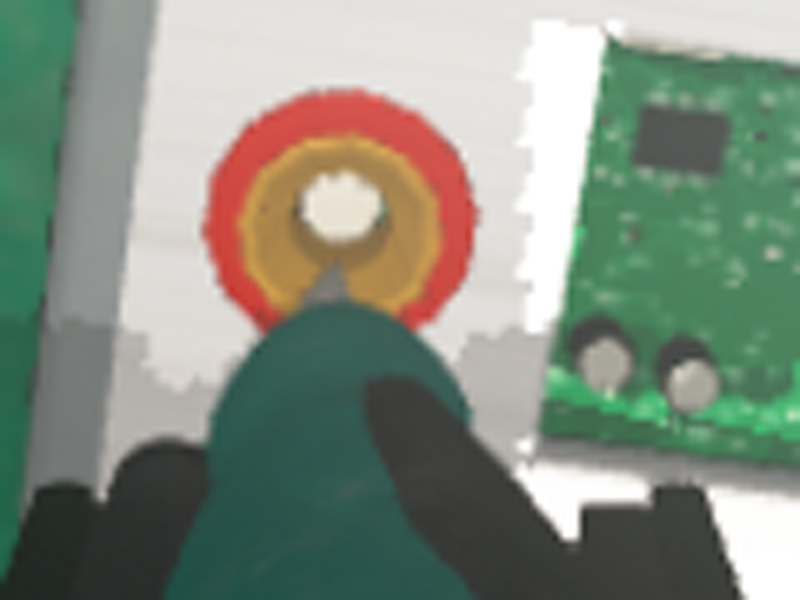

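The tip is at crop (337,265), image (310.5,239.8), and the ring centre is at crop (340,225), image (311,233.8). I compute the correction.

Run:
```python
from rig import *;from h import *
o=get_obs();c=np.load('pics/w7.npz')
P=rayw(c,311,233.8,.072)
for z in(.100,.104):
    t=rayw(c,310.5,239.8,z);d=P-t;d[2]=0;print(t.round(4),P.round(4),'move',(toolR(o).T@d*1000).round(1))
print((-c['R'].T@c['t']).round(4),c['R'][2].round(3))
```

```text
[0.5512 0.1108 0.1   ] [0.5487 0.1101 0.072 ] move [-2.6  0.1 -0. ]
[0.5522 0.111  0.104 ] [0.5487 0.1101 0.072 ] move [-3.7  0.  -0. ]
[0.6183 0.1243 0.3556] [-0.249 -0.063 -0.966]
```

Call:
{"method": "drive_tool", "body": {"plan": [[0,-3,0,0,0],[0,-3,0,8,0],[0,-3,0,16,0],[0,-3,0,22,0],[0,-3,0,27,0],[0,-3,0,31,0],[0,-3,0,35,0],[0,-3,0,38,0],[0,-3,0,38,0]]}}

```text
t: 11.63
tool_pos: [0.546, 0.1075, 0.1808]
eef_rot: [0.0, 0.993, 0.122, -0.001]
force: [-0.4, -0.3, -1.4]
gripper_width: 0.0289
finger_force: 40.2
```

Call:
{"method": "drive_tool", "body": {"plan": [[0,0,0,2,0],[0,0,0,4,0],[0,0,0,6,0],[0,0,0,7,0],[0,0,0,7,0]]}}

```text
t: 12.05
tool_pos: [0.5465, 0.1077, 0.1747]
eef_rot: [0.0, 0.993, 0.122, 0.0]
force: [0.5, -1.3, 0.7]
gripper_width: 0.0289
finger_force: 40.2
```

Call:
{"method": "drive_tool", "body": {"plan": [[0,0,0,1,0],[0,0,0,2,0],[0,0,0,2,0],[0,0,0,2,0]]}}

```text
t: 12.38
tool_pos: [0.5465, 0.1077, 0.1728]
eef_rot: [0.0, 0.993, 0.122, 0.0]
force: [-0.0, -0.5, 1.5]
gripper_width: 0.0287
finger_force: 40.2
```

Call:
{"method": "drive_tool", "body": {"plan": [[0,0,0,1,0],[0,0,0,2,0],[0,0,0,2,0],[0,0,0,2,0]]}}

```text
t: 12.72
tool_pos: [0.547, 0.1079, 0.1717]
eef_rot: [0.0, 0.993, 0.122, 0.001]
force: [0.1, -0.9, 8.7]
gripper_width: 0.0288
finger_force: 40.2
```

Call:
{"method": "drive_tool", "body": {"plan": [[0,0,0,1,0],[0,0,0,1,0],[0,0,0,1,0]]}}

```text
t: 12.97
tool_pos: [0.5475, 0.1081, 0.1716]
eef_rot: [0.0, 0.993, 0.122, 0.002]
force: [-1.3, -0.8, 11.8]
gripper_width: 0.0288
finger_force: 40.2
```

The force rose sharply to 12 N at a tip height of about 54 mm, against a nominal 54.5 mm, so the switch is fully down. Now I hold it.

Call:
{"method": "drive_tool", "body": {"plan": [[0,0,0,0.5,0],[0,0,0,0.5,0],[0,0,0,0.5,0],[0,0,0,0.5,0],[0,0,0,0.5,0],[0,0,0,0.5,0],[0,0,0,0.5,0],[0,0,0,0.5,0],[0,0,0,0.5,0],[0,0,0,0.5,0],[0,0,0,0.5,0],[0,0,0,0.5,0]]}}

```text
t: 13.97
tool_pos: [0.5477, 0.1083, 0.1715]
eef_rot: [0.0, 0.993, 0.122, 0.002]
force: [-2.1, -1.0, 14.8]
gripper_width: 0.0291
finger_force: 40.2
```

Call:
{"method": "drive_tool", "body": {"plan": [[0,0,0,0,0],[0,0,0,0,0],[0,0,0,0,0],[0,0,0,0,0],[0,0,0,0,0],[0,0,0,0,0],[0,0,0,0,0],[0,0,0,0,0],[0,0,0,0,0],[0,0,0,0,0],[0,0,0,0,0],[0,0,0,0,0]]}}

```text
t: 14.97
tool_pos: [0.5477, 0.1082, 0.1715]
eef_rot: [0.0, 0.993, 0.122, 0.002]
force: [-1.4, -0.8, 14.1]
gripper_width: 0.029
finger_force: 40.2
```

Call:
{"method": "drive_tool", "body": {"plan": [[0,0,0,0,0],[0,0,0,0,0],[0,0,0,0,0],[0,0,0,0,0],[0,0,0,0,0],[0,0,0,0,0],[0,0,0,0,0],[0,0,0,0,0],[0,0,0,0,0],[0,0,0,0,0],[0,0,0,0,0],[0,0,0,0,0]]}}

```text
t: 15.97
tool_pos: [0.5477, 0.1082, 0.1715]
eef_rot: [0.0, 0.993, 0.122, 0.002]
force: [-1.5, -0.5, 13.4]
gripper_width: 0.0288
finger_force: 40.2
```

```bash
python3 -c "
from rig import *
print(hand_in())"
```

```text
the job is handed in; nothing more can be done
None
```

The job is handed in. I pressed the start button fully down and let it come up, then used the screwdriver to press the reset switch to its stop. I held it there for over 3 s at about 14 N and was still holding it at the end; "fully down" is judged from the force and tip height, since the switch could not be seen in the guide.

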